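Third hand at the oyster grafting stand

TASK

Pull the drawer of the white cabinet out to its stop and leave it open, then take out the oyster with the green wedge in its mouth. Keeping it upright, press its rim squarely against the middle of the grafting stand's sprung rest until the red pointer is in the green band (about 10 N), never pushing the rest to its hard stop, and finish while still holding it there steadily, so that a technician can do up the clamp. Leave the two other oysters in their slots and do not disturb the loose things on the bench.

Things in the scene. Friction and masses are not known exactly. Their poses are not given: they have to be found in the camera images.
- cabinet: Fixed white cabinet, pale blue top, 200 (x) x 210 (y) x 120 mm high; origin at the centre of its underside. Its -x is its front and the way the drawer slides out. The drawer has three slots along y (at -60, 0, +60 mm), each holding an oyster (10 mm of play along x), centred 60 mm behind the outer face of its front panel: 80 mm in front of the cabinet when the drawer is at its stop.
- drawer (a joint): How far the drawer is pulled out, m: 0 shut, 0.14 at its stop. It stays where it is left; moving it takes about 2 N. Its blue front panel is 192 mm wide, top edge 92 mm above the table (the cabinet's top board is 120 mm high and set back 20 mm from the front), outer face flush with the cabinet's front when shut; its floor is 16 mm and its slot rails' tops 34 mm above the table, its side walls lower.
- drawer_handle (a point): Middle of the drawer's handle: a steel bar 10 mm thick and 100 mm long along the cabinet's y, 105 mm above the table (15 mm below the cabinet's top), its axis 48 mm out from the front panel's face (43 mm clear gap behind it). It moves with the drawer; its axes are the cabinet's.
- oyster: The one to use: loose dark brown shell, about 0.12 kg, standing on its hinge in one of the slots (any), a green wedge standing 11 mm out of its top. Disc of radius 37 mm, centre 40 mm above the origin, 26 mm thick along its y, faces flat within 20 mm of the centre: grip there from above, 34 mm free to neighbours. Origin under the hinge (50 x 22 mm foot); z up; x along the slot.
- oyster_plain1: Another oyster of the same shape without a wedge, loose in one of the slots; stays there. Origin and axes as for oyster.
- oyster_plain2: A third oyster of the same shape without a wedge, loose in one of the slots; stays there. Origin and axes as for oyster.
- stand: Fixed grafting stand: dark steel base plate (210 x 120 x 12 mm) with a pale blue post (75 x 40 mm, top 125 mm above the table) at its +x part. Its own +x is the direction to push in, level; the rest stands in front (-x) of the post. Origin on the table, z up. The post's top carries a white scale with a green band under the red pointer of the rest.
- rest (a joint): How far the sprung rest is pushed in, m: 0 free, 0.045 hard stop. It pushes back with 400 N/m from 0 (10 N at 0.025). The red pointer is in the green band from 0.020 to 0.032.
- rest_face (a point): Centre of the rest's flat rubber front face (50 x 50 mm, facing the stand's -x), 100 mm above the table; moves with the rest, its axes are the stand's. The oyster's disc centre is to be at about this height, so that the rim meets the middle of the face, the disc's plane along the stand's x.
- dye_bottle: Loose red-capped bottle, 44 mm across, 110 mm high; bystander. Origin under its centre.
- bead_jar: Loose jar, 56 mm across, 60 mm high; bystander. Origin under its centre.
- black_wedge: Loose black plastic wedge, 75 x 14 x 14 mm; bystander. Origin under its centre.
- probe: Loose spatula-like probe 180 mm long lying on the table; bystander.
Not all that is in view belongs to the job. Of the things like the stand, leave any that is yellow; of the rest the larger one is meant.

How it is judged:
By the outcome, as a careful person would: the job done as asked, in the order asked, and still so for the second after the job is handed in, while the arm keeps its last pose, push and grip.
It also fails if it takes over 51 s, if anything falls off the work surface, if the arm or the gripper's body presses on something with over 40 N, if the wrist force passes 120 N, or if a joint passes its speed limit or range.

ROBOT

A 6-joint arm with a two-finger parallel gripper is mounted at the origin on the work surface. World frame = base frame: x ahead of the robot, y to its left, z up, the work surface at z = 0. Lengths are in m, angles in rad, forces in N, time in s.
With the tool pointing down it reaches from about 0.4 to 0.925 m from the base axis. Payload 3.4 kg.
Tool frame: the origin (TCP) lies where the fingers leave the gripper's body, on its centre line; the fingertips stand tips_ahead ahead of it and the grasp point (between the pads) lies 54 mm ahead of it (tips_ahead is the distance from the TCP to the fingertips, in m); z points along the fingers, y is the line along which they close (so a half turn about z gives the same grasp; the last joint's range is limited). The gripper opens to 85 mm and grips with 20 to 120 N. Pads are 22 mm wide; open, the fingers measure 114 mm over their backs; the gripper's body (76 mm by 85 mm) begins 54 mm behind the grasp point. The pads swing forward as they close: fully open they stand 13 mm farther back than shut.
Start: joints at [-0.073, 0.307, 1.506, -0, 1.328, -0.073], TCP at [0.575, -0, 0.304] pointing down, gripper open.
Joint ranges: [-3.12, 3.12], [-1.05, 2.28], [0.14, 2.33], [-1.42, 4.57], [0.1, 2.73], [-2.68, 2.68]. Speed limits (rad/s): [2.57, 2.57, 3.14, 3.14, 3.14, 3.14].

INTERFACE

Orientations are given as a unit quaternion [w, x, y, z].
In Python, from rig import observe, read_camera, finish_job, tips_ahead gives the robot as it stands. The module is installed in compiled form; this text tells all that it offers.
- The arm moves only by the tool carry_out, never from a script. Its argument "plan" is a list of rows, each a list of 3 entries, a list of its own where there are three numbers: the turn, a rotation vector about the world's x, y, z in units of pi/4 rad (1.0 is pi/4 rad), then the shift along the world's x, y, z in units of 0.3 m (1.0 is 0.3 m), then the closure, from 0 (fully open) to 1 (shut). In form: [[[wx, wy, wz], [x, y, z], jaw], ...]. A call has 1 to 12 rows; each row is the pose to reach, as a shift and turn from the pose commanded when the call began; what a row does not reach only later rows make up. A row lasts 1/12 s, in which the tool goes at most 41.7 mm and 7.16 degrees, less where a joint would pass 70% of its speed; a pose out of reach is approached as far as the arm can. A call with a number of a shift or a turn outside -1 to 1 is refused whole. A call with a gripper value outside its range is refused whole. The fingers move at their own pace and stop on an object; "grip_force" is the grip in N (left out, the last holds). Time passes only in rows, so rows that repeat a pose let the fingers close. It gives the time, the measured TCP pose, the force, the opening and the grip force at its end, in the units of the state.
- observe(): the state, without advancing time (a new reading comes with each control period).
- read_camera(name): name is "scene" or "side" or "wrist"; returns a dict with "color" (400x640x3 uint8, red, green, blue), "fx", "fy", "cx", "cy" (pixels), "k1" (the pictures are not rectified: a ray, as slopes to the right and down, at radius r is drawn at 1 + k1 r^2 times it, then the intrinsics apply), "T" (4x4, takes a point from camera to world coordinates). Camera axes: x right, y up, looking along -z (the intrinsics and any distortion apply to the point x, -y, -z); pixel columns grow to the right and rows downward; lengths in m; the calibration is good to about 2 mm. A picture is of the moment at which its call begins. There is no depth.
- finish_job(): hands the job in; it is judged then, once.
The state is a dict: "time": time; "qpos": joint angles; "qvel": joint speeds; "joint_efforts": joint torques, N m; "position": TCP position; "tcp_rot": TCP orientation; "ft_force": force on the tool from outside, world axes, zero at the start; "wrist_torque": the same for the moment, N m; "finger_gap": opening from 0.0 (shut) to 1.0 (fully open); "grip_force": force on a finger pad.
Only numpy, scipy, OpenCV 4.12 (cv2) and the standard library are available. Lean on these libraries where they do the work, as an engineer would, in place of code of your own. Each camera call takes 0.05 s, during which the arm holds its last target. There are 200 camera calls.

## Working session

There is one attempt and no reset: what is moved stays moved. The work goes in short steps, Python scripts to look and compute and a tool call to move; the robot and the scene stay as the last step left them, time stands still between calls to the robot, and variables do not carry over. Pictures are saved under pics/ and viewed, at most 13 in all, crops included, and the job is handed in when it is done.

Besides the shell and the picture viewer there is one more tool, called after ">>>" by a JSON object that holds its "fn" and its "kwargs". carry_out: Moves the arm, as the interface text tells. Its arguments: {"type":"object","properties":{"plan":{"type":"array"},"grip_force":{"type":"number"}},"required":["plan"]}

```bash
mkdir -p pics
cat > h.py <<'E'
import numpy as np, cv2
from rig import observe, read_camera, finish_job, tips_ahead
def ray(c,u,v):
    K=np.array([[c['fx'],0,c['cx']],[0,c['fy'],c['cy']],[0,0,1.]])
    p=cv2.undistortPoints(np.array([[[u,v]]],float),K,np.array([c['k1'],0,0,0.]))[0,0]
    T=np.array(c['T']); d=T[:3,:3]@np.array([p[0],-p[1],-1.]); return T[:3,3],d/np.linalg.norm(d)
def onz(c,u,v,z):
    o,d=ray(c,u,v); return o+d*(z-o[2])/d[2]
def proj(c,P):
    T=np.array(c['T']); p=T[:3,:3].T@(np.array(P,float)-T[:3,3]); x,y=p[0]/-p[2],-p[1]/-p[2]
    s=1+c['k1']*(x*x+y*y); return np.array([c['fx']*x*s+c['cx'],c['fy']*y*s+c['cy']])
def snap(name,f):
    c=read_camera(name); cv2.imwrite('pics/'+f,c['color'][:,:,::-1]); np.save('pics/'+f[:-4]+'.npy',c,allow_pickle=True); return c
def load(f): return np.load('pics/'+f+'.npy',allow_pickle=True).item()
E
python3 - <<'E'
from h import *
print(observe()); print(tips_ahead if not callable(tips_ahead) else tips_ahead())
for n in ['scene','side','wrist']:
    c=snap(n,n+'0.png'); print(n,c['fx'],c['k1'],np.round(c['T'],3).tolist())
E
```

```text
{'time': 0.0, 'qpos': array([-7.34754843e-02,  3.07556018e-01,  1.50767286e+00,  1.03193135e-05,
        1.32839490e+00, -7.34941995e-02]), 'qvel': array([-0.00026256, -0.00060726, -0.00077352,  0.00145494, -0.00190361,
        0.00129228]), 'joint_efforts': array([-2.40806599e-03, -4.57556927e+01, -2.51919490e+01, -3.95127336e-04,
        1.32516641e-02, -2.41733758e-06]), 'position': array([5.74450414e-01, 3.30254310e-05, 3.02990815e-01]), 'tcp_rot': array([-7.72168048e-04,  7.07100679e-01,  7.07112154e-01, -6.59659700e-04]), 'ft_force': array([0.01917082, 0.54636909, 0.85157403]), 'wrist_torque': array([-0.03616708,  0.0378272 , -0.01418832]), 'grip_force': 0.0, 'finger_gap': 1.0004715360191396}
0.0726
scene 373.82923664321675 -0.058299624468468134 [[0.882, -0.334, 0.332, 0.856], [0.471, 0.63, -0.618, -0.714], [-0.003, 0.701, 0.713, 0.893], [0.0, 0.0, 0.0, 1.0]]
side 468.09943158939143 0.04203951796995395 [[-0.944, 0.259, -0.205, 0.22], [-0.331, -0.751, 0.572, 0.689], [-0.006, 0.607, 0.794, 1.081], [0.0, 0.0, 0.0, 1.0]]
wrist 346.5491601262685 -0.036903762543781644 [[1.0, -0.001, 0.002, 0.576], [0.0, 0.945, 0.326, 0.084], [-0.002, -0.326, 0.945, 0.372], [0.0, 0.0, 0.0, 1.0]]
```

View pics/scene0.png

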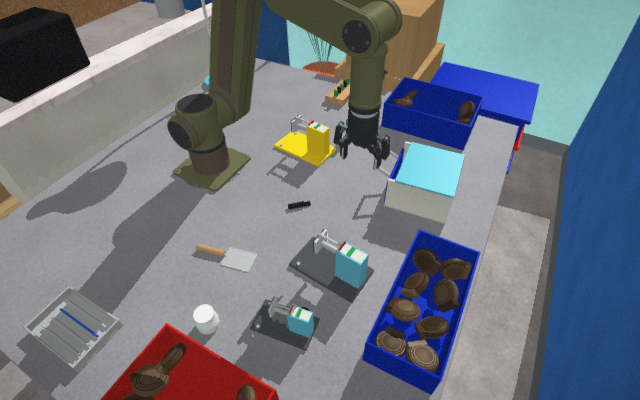

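View pics/side0.png

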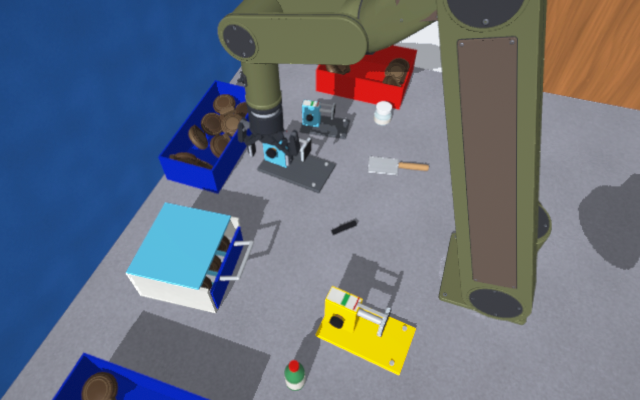

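The scene view shows the cabinet (cyan top near 430,170) with its handle to the left at about (385,165), the larger dark stand at (335,265), the smaller one at (285,325) and the yellow one at (305,140). The side view shows the cabinet at (190,250) with the handle at (240,260), and the large stand at (295,160).

Run:
```python
from h import *
for n in ['scene0','side0']:
    c=load(n); hsv=cv2.cvtColor(c['color'],cv2.COLOR_RGB2HSV)
    m=cv2.inRange(hsv,(88,70,120),(102,200,255))
    for k in sorted(cv2.findContours(m,cv2.RETR_EXTERNAL,cv2.CHAIN_APPROX_NONE)[0],key=cv2.contourArea)[::-1][:3]:
        a=cv2.contourArea(k)
        if a<60: continue
        q=cv2.approxPolyDP(cv2.convexHull(k),0.03*cv2.arcLength(k,True),True)[:,0]
        print(n,a); 
        for p in q: print(p,onz(c,*p,.12).round(3)[:2],onz(c,*p,.125).round(3)[:2])
s=load('scene0')['color'][220:310,275:395]; d=load('side0')['color'][125:200,245:345]
w=load('wrist0')['color']
a=cv2.resize(s,(400,300),interpolation=cv2.INTER_CUBIC); b=cv2.resize(d,(400,300),interpolation=cv2.INTER_CUBIC)
e=cv2.resize(w,(480,300))
x=cv2.resize(load('side0')['color'][200:310,120:290],(320,300*160//155),interpolation=cv2.INTER_CUBIC)[:300]
x=cv2.resize(x,(320,300))
cv2.imwrite('pics/m1.png',np.vstack([np.hstack([a,b]),np.hstack([e,x])])[:,:,::-1])
```

```text
scene0 16466.0
[639   3] [1.499 2.533] [1.495 2.512]
[570 144] [1.124 0.57 ] [1.123 0.562]
[441  64] [0.565 0.932] [0.567 0.921]
[447   0] [0.36  1.819] [0.364 1.803]
scene0 2501.0
[411 142] [0.633 0.314] [0.634 0.307]
[464 155] [0.809 0.331] [0.809 0.324]
[453 197] [0.826 0.123] [0.827 0.117]
[395 181] [0.653 0.107] [0.654 0.102]
scene0 736.5
[368 255] [ 0.689 -0.18 ] [ 0.691 -0.183]
[358 287] [ 0.705 -0.275] [ 0.706 -0.278]
[335 275] [ 0.643 -0.271] [ 0.644 -0.274]
[336 250] [ 0.612 -0.204] [ 0.613 -0.207]
side0 5637.5
[165 202] [0.826 0.127] [0.823 0.13 ]
[230 215] [0.65 0.11] [0.648 0.113]
[198 289] [0.63  0.319] [0.627 0.321]
[126 272] [0.806 0.334] [0.803 0.336]
side0 358.0
[262 143] [ 0.673 -0.149] [ 0.671 -0.145]
[281 150] [ 0.612 -0.142] [ 0.61  -0.137]
[285 154] [ 0.596 -0.131] [ 0.594 -0.127]
[286 167] [ 0.575 -0.087] [ 0.573 -0.083]
[265 160] [ 0.64  -0.092] [ 0.637 -0.088]
side0 317.0
[302 105] [ 0.621 -0.338] [ 0.618 -0.332]
[319 106] [ 0.57 -0.35] [ 0.568 -0.345]
[317 127] [ 0.546 -0.262] [ 0.544 -0.257]
[302 124] [ 0.592 -0.259] [ 0.59  -0.255]
```

View pics/m1.png

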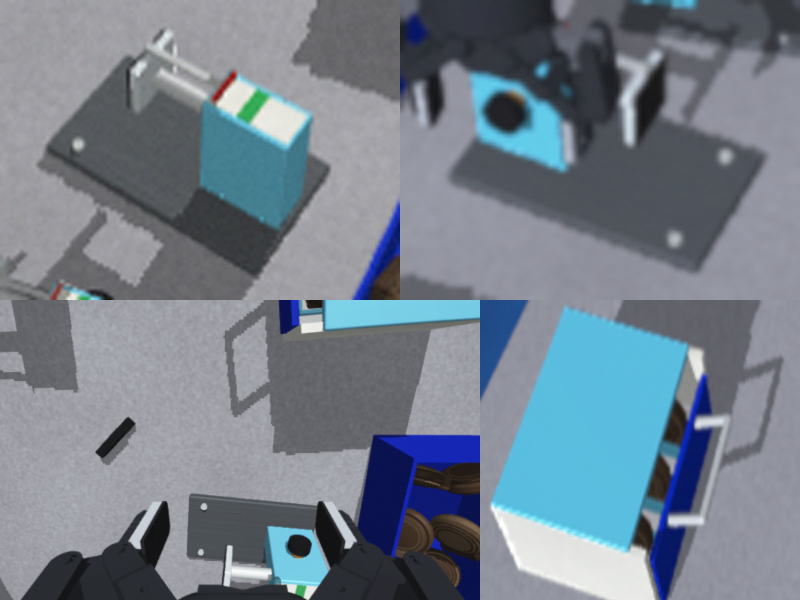

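The composite shows the stand's rest plate on its -x side, facing roughly world -x. Both dark-stand views agree on the direction, and the cabinet top corners agree between the two cameras to about 5 mm (sizes 209 x 177 mm, as expected). Handle axis: about (0.574, 0.206), yaw 0.093 rad. I'll move above it.

>>> {"fn": "carry_out", "kwargs": {"plan": [[[0, 0, 0.118], [0, 0.12, 0], 0.6], [[0, 0, 0.118], [0, 0.4, -0.05], 0.6], [[0, 0, 0.118], [0, 0.687, -0.18], 0.6], [[0, 0, 0.118], [0, 0.687, -0.18], 0.6], [[0, 0, 0.118], [0, 0.687, -0.18], 0.6], [[0, 0, 0.118], [0, 0.687, -0.18], 0.6], [[0, 0, 0.118], [0, 0.687, -0.18], 0.6]]}}

```text
time: 0.73
position: [0.5737, 0.2092, 0.2477]
tcp_rot: [-0.001, 0.672, 0.741, -0.001]
ft_force: [0.0, -1.7, -0.1]
finger_gap: 0.399
grip_force: 0.0
```

Run:
```python
from h import *
c=snap('wrist','w1.png'); o=observe(); print(o['position'],o['finger_gap'])
snap('side','side1.png')
s=load('scene0'); d=load('side0')
print('plate scene',[onz(s,*p,.012)[:2].round(3).tolist() for p in [(289.4,265),(312.5,237.4),(374,269.5),(353,301)]])
print('plate side',[onz(d,*p,.012)[:2].round(3).tolist() for p in [(257,168.5),(318.7,190.5),(336,163)]])
print('wedge',onz(s,298,205,.014).round(3),onz(d,344,227,.014).round(3),'bottlecap',onz(d,293,367,.11).round(3))
print('handle px',[proj(c,p).round(1) for p in [(.5738,.2062,.105),(.5692,.256,.105),(.5784,.1564,.105)]])
```

```text
[0.57425559 0.20727782 0.24864294] 0.39953850535729657
plate scene [[0.486, -0.24], [0.495, -0.124], [0.701, -0.142], [0.69, -0.257]]
plate side [[0.696, -0.14], [0.492, -0.12], [0.476, -0.239]]
wedge [ 0.389 -0.033  0.014] [ 0.384 -0.02   0.014] bottlecap [0.367 0.408 0.11 ]
handle px [array([322. , 220.1]), array([322.3, 144.4]), array([321.7, 285.6])]
```

View pics/w1.png

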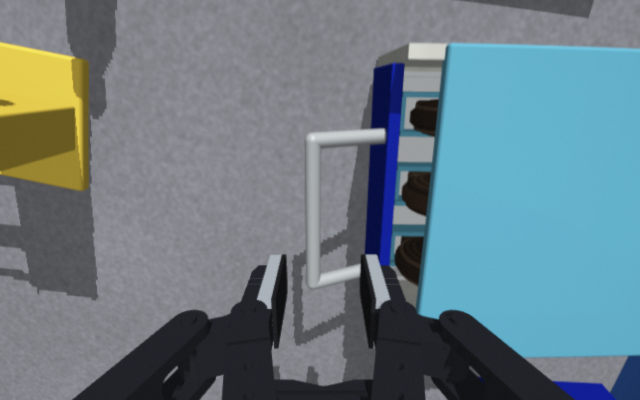

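The wrist view shows the handle bar at column ~312 from row 138 to 283 (predicted 322), so it lies a few mm further out (the drawer is slightly ajar or my cabinet x is a bit off). Correct and descend.

Run:
```python
from h import *
c=load('w1'); o=observe()
a=onz(c,312.5,139,.105);b=onz(c,314,284,.105); print(a,b,(a+b)/2,(a-b), np.linalg.norm(a-b))
print(o['position'],((a+b)/2-o['position'])/.3)
# cabinet top corners/front edges in wrist view
for p,z in [((446,44),.12),((418,355),.12),((376,66),.092),((366,262),.092)]: print(p,onz(c,*p,z).round(4))
```

```text
[0.56291893 0.25869533 0.105     ] [0.57283813 0.15717232 0.105     ] [0.56787853 0.20793383 0.105     ] [-9.91920322e-03  1.01523009e-01  2.77555756e-17] 0.10200643047296622
[0.57475063 0.20606627 0.24942262] [-0.02290699  0.0062252  -0.48140872]
(446, 44) [0.6284 0.3177 0.12  ]
(418, 355) [0.6517 0.1152 0.12  ]
(376, 66) [0.5972 0.3046 0.092 ]
(366, 262) [0.6094 0.1711 0.092 ]
```

>>> {"fn": "carry_out", "kwargs": {"plan": [[[0, 0, 0.005], [-0.023, 0, 0], 0.6], [[0, 0, 0.005], [-0.023, 0, -0.1], 0.6], [[0, 0, 0.005], [-0.023, 0, -0.2], 0.6], [[0, 0, 0.005], [-0.023, 0, -0.3], 0.6], [[0, 0, 0.005], [-0.023, 0, -0.3], 0.6], [[0, 0, 0.005], [-0.023, 0, -0.3], 1], [[0, 0, 0.005], [-0.023, 0, -0.3], 1], [[0, 0, 0.005], [-0.023, 0, -0.3], 1], [[0, 0, 0.005], [-0.023, 0, -0.3], 1], [[0, 0, 0.005], [-0.023, 0, -0.3], 1]], "grip_force": 40}}

```text
time: 1.67
position: [0.5688, 0.2053, 0.1616]
tcp_rot: [0.001, 0.672, 0.74, 0.0]
ft_force: [-0.7, -4.5, 3.3]
finger_gap: 0.098
grip_force: 39.4
```

>>> {"fn": "carry_out", "kwargs": {"plan": [[[0, 0, 0], [-0.04, -0.004, 0], 1], [[0, 0, 0], [-0.1, -0.01, 0], 1], [[0, 0, 0], [-0.16, -0.015, 0], 1], [[0, 0, 0], [-0.22, -0.021, 0], 1], [[0, 0, 0], [-0.28, -0.026, 0], 1], [[0, 0, 0], [-0.34, -0.032, 0], 1], [[0, 0, 0], [-0.39, -0.037, 0], 1], [[0, 0, 0], [-0.42, -0.04, 0], 1], [[0, 0, 0], [-0.435, -0.041, 0], 1], [[0, 0, 0], [-0.435, -0.041, 0], 1]]}}

```text
time: 2.5
position: [0.4376, 0.1934, 0.1615]
tcp_rot: [0.001, 0.672, 0.741, 0.001]
ft_force: [-1.4, -6.3, 7.9]
finger_gap: 0.1
grip_force: 40.9
```

>>> {"fn": "carry_out", "kwargs": {"plan": [[[0, 0, 0], [-0.01, -0.001, 0], 1], [[0, 0, 0], [-0.02, -0.002, 0], 1], [[0, 0, 0], [-0.03, -0.003, 0], 1], [[0, 0, 0], [-0.03, -0.003, 0], 1]]}}

```text
time: 2.83
position: [0.4311, 0.1928, 0.1615]
tcp_rot: [0.002, 0.672, 0.741, 0.002]
ft_force: [2.6, -5.7, 4.1]
finger_gap: 0.102
grip_force: 40.6
```

>>> {"fn": "carry_out", "kwargs": {"plan": [[[0, 0, 0], [-0.01, -0.001, 0], 1], [[0, 0, 0], [-0.02, -0.002, 0], 1], [[0, 0, 0], [-0.03, -0.003, 0], 1], [[0, 0, 0], [-0.03, -0.003, 0], 1]]}}

```text
time: 3.17
position: [0.43, 0.1928, 0.1617]
tcp_rot: [0.008, 0.671, 0.741, 0.008]
ft_force: [21.8, -8.7, -16.6]
finger_gap: 0.101
grip_force: 39.1
```

Stop reached (22 N at the drawer's stop). Relax, release and rise.

>>> {"fn": "carry_out", "kwargs": {"plan": [[[0, 0, 0], [0.022, 0.002, 0], 1], [[0, 0, 0], [0.022, 0.002, 0], 1], [[0, 0, 0], [0.022, 0.002, 0], 0.75], [[0, 0, 0], [0.022, 0.002, 0], 0.6], [[0, 0, 0], [0.022, 0.002, 0], 0.6], [[0, 0, 0], [0.022, 0.002, 0.1], 0.6], [[0, 0, 0], [0.022, 0.002, 0.25], 0.5], [[0, 0, 0.16], [0.022, 0.002, 0.4], 0.42], [[0, 0, 0.3], [0.1, 0, 0.45], 0.42], [[0, 0, 0.45], [0.2, 0, 0.45], 0.42], [[0, 0, 0.6], [0.2, 0, 0.45], 0.42], [[0, 0, 0.75], [0.2, 0, 0.45], 0.42]]}}

```text
time: 4.17
position: [0.4811, 0.1926, 0.2958]
tcp_rot: [0.001, 0.426, 0.905, 0.001]
ft_force: [-1.2, -0.2, 0.1]
finger_gap: 0.58
grip_force: 0.0
```

>>> {"fn": "carry_out", "kwargs": {"plan": [[[0, 0, 0.16], [0, 0, 0], 0.42], [[0, 0, 0.32], [0, 0, 0], 0.42], [[0, 0, 0.48], [0, 0, 0], 0.42], [[0, 0, 0.64], [0, 0, 0], 0.42], [[0, 0, 0.8], [0, 0, 0], 0.42], [[0, 0, 0.96], [0, 0, 0], 0.42], [[0, 0, 1], [0, 0, 0], 0.42], [[0, 0, 1], [0, 0, 0], 0.42], [[0, 0, 1], [0, 0, 0], 0.42], [[0, 0, 1], [0, 0, 0], 0.42]]}}

```text
time: 5.0
position: [0.4793, 0.1922, 0.2949]
tcp_rot: [-0.0, 0.05, 0.999, 0.0]
ft_force: [0.7, -0.1, -1.0]
finger_gap: 0.584
grip_force: 0.0
```

Run:
```python
from h import *
o=observe(); print(o['position'],o['tcp_rot'],o['finger_gap'],o['ft_force'],o['qpos'].round(2))
c=snap('wrist','w2.png'); s=snap('scene','scene2.png'); d=snap('side','side2.png')
cv2.imwrite('pics/m2.png',np.vstack([np.hstack([cv2.resize(c['color'],(800,500))[::1]])[:340], np.hstack([cv2.resize(s['color'][110:230,330:490],(400,260)),cv2.resize(d['color'][170:300,150:350],(400,260))])])[:,:,::-1])
```

```text
[0.47932493 0.19220634 0.29486   ] [-1.49738919e-04  5.02655536e-02  9.98735871e-01  1.10206359e-04] 0.5839276298877838 [ 0.68312434 -0.14441207 -0.97219597] [ 0.3   0.23  1.64  0.    1.27 -1.17]
```

View pics/m2.png

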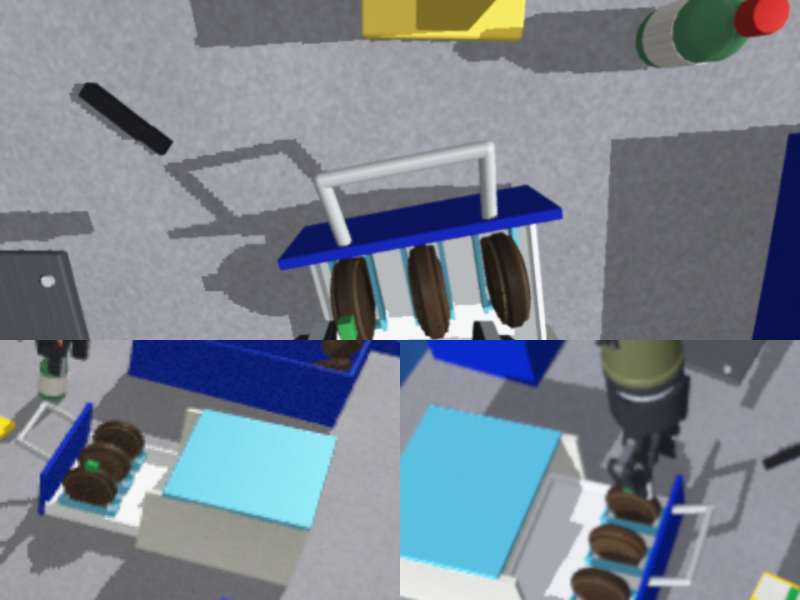

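The wrist view shows the drawer open with the green wedge on the leftmost oyster (≈277,262 in native pixels), i.e. the slot at cabinet -y; the handle spans ≈(258,144)–(392,118).

Run:
```python
from h import *
c=load('w2'); a=onz(c,257.6,145,.105); b=onz(c,392,119,.105); print('handle',a,b,(a+b)/2,np.linalg.norm(a-b), np.arctan2(*(b-a)[:2]*[-1,1]))
R=[]
for n,box in [('w2',(230,330,230,300)),('scene2',(350,390,155,180)),('side2',(250,290,235,255))]:
    c=load(n); hsv=cv2.cvtColor(c['color'],cv2.COLOR_RGB2HSV); m=cv2.inRange(hsv,(50,110,60),(80,255,255))
    k=np.zeros_like(m); k[box[2]:box[3],box[0]:box[1]]=1; y,x=np.nonzero(m*k)
    if len(x)==0: print(n,'none'); continue
    p=(x.mean(),y.mean()); print(n,len(x),p,x.min(),x.max(),y.min(),y.max(),onz(c,*p,.099).round(4)); R.append(ray(c,*p))
A=np.vstack([np.eye(3)-np.outer(d,d) for o,d in R]); B=np.hstack([(np.eye(3)-np.outer(d,d))@o for o,d in R])
print('tri',np.linalg.lstsq(A,B,rcond=None)[0])
u=np.array([.9956,.0936]);v=np.array([-.0936,.9956])
f=((a+b)/2)[:2]+.048*u; print('pred oyster', f+.06*u-.06*v)
```

```text
handle [0.43714993 0.14727565 0.105     ] [0.42809484 0.24827272 0.105     ] [0.43262238 0.19777418 0.105     ] 0.10140218315520293 0.08941781980743055
w2 297 (np.float64(277.6599326599327), np.float64(263.38720538720537)) 270 285 252 275 [0.5412 0.1467 0.099 ]
scene2 30 (np.float64(366.3666666666667), np.float64(167.66666666666666)) 364 369 165 170 [0.5438 0.1448 0.099 ]
side2 6 (np.float64(263.1666666666667), np.float64(244.66666666666666)) 262 265 244 245 [0.5437 0.1519 0.099 ]
tri [0.5435345  0.14794582 0.0956331 ]
pred oyster [0.54576318 0.14814698]
```

>>> {"fn": "carry_out", "kwargs": {"plan": [[[0, 0, 0.13], [0.08, -0.06, 0], 0.42], [[0, 0, 0.25], [0.214, -0.15, -0.08], 0.42], [[0, 0, 0.25], [0.214, -0.15, -0.2], 0.42], [[0, 0, 0.25], [0.214, -0.15, -0.33], 0.42], [[0, 0, 0.25], [0.214, -0.15, -0.33], 0.42], [[0, 0, 0.25], [0.214, -0.15, -0.33], 0.42], [[0, 0, 0.25], [0.214, -0.15, -0.33], 0.42]]}}

```text
time: 5.73
position: [0.5443, 0.1474, 0.1971]
tcp_rot: [0.0, -0.048, 0.999, 0.0]
ft_force: [-0.8, 0.1, -0.1]
finger_gap: 0.584
grip_force: 0.0
```

Run:
```python
from h import *
o=observe(); print(o['position'],o['tcp_rot'],o['finger_gap'])
c=snap('wrist','w3.png'); 
hsv=cv2.cvtColor(c['color'],cv2.COLOR_RGB2HSV); m=cv2.inRange(hsv,(50,110,60),(80,255,255)); m[:200]=0
y,x=np.nonzero(m); p=(x.mean(),y.mean()); print(len(x),p,onz(c,*p,.099)); 
print('tips z',o['position'][2]-.0726)
for dy in (-.025,0,.025):
    print(proj(c,o['position']+np.array([-dy*.0936,dy,-.0726])).round(0))
```

```text
[0.54427371 0.14735981 0.19714963] [ 4.84754662e-04 -4.83251414e-02  9.98831529e-01  1.49520959e-04] 0.5844708501358411
682 (np.float64(320.96774193548384), np.float64(240.97800586510263)) [0.54207051 0.14589085 0.099     ]
tips z 0.12454963408549824
[269. 269.]
[323. 270.]
[377. 270.]
```

View pics/w3.png

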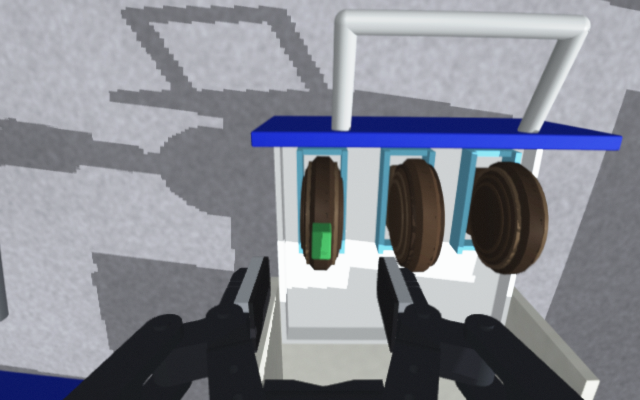

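The view shows the wedge oyster (col 321, rows 157–270) centred and parallel between the pads; neighbours at cols 415 and 508 are clear. Descend and grip.

>>> {"fn": "carry_out", "kwargs": {"plan": [[[0, 0, 0], [-0.005, -0.002, -0.06], 0.42], [[0, 0, 0], [-0.005, -0.002, -0.12], 0.42], [[0, 0, 0], [-0.005, -0.002, -0.18], 0.42], [[0, 0, 0], [-0.005, -0.002, -0.23], 0.42], [[0, 0, 0], [-0.005, -0.002, -0.275], 0.42], [[0, 0, 0], [-0.005, -0.002, -0.275], 0.42], [[0, 0, 0], [-0.005, -0.002, -0.275], 0.6], [[0, 0, 0], [-0.005, -0.002, -0.275], 0.8], [[0, 0, 0], [-0.005, -0.002, -0.275], 0.9], [[0, 0, 0], [-0.005, -0.002, -0.275], 0.9], [[0, 0, 0], [-0.005, -0.002, -0.275], 0.9]], "grip_force": 50}}

```text
time: 6.7
position: [0.5435, 0.1469, 0.1155]
tcp_rot: [0.002, -0.048, 0.999, 0.0]
ft_force: [-1.0, 0.9, 6.9]
finger_gap: 0.299
grip_force: 49.5
```

>>> {"fn": "carry_out", "kwargs": {"plan": [[[0, 0, 0], [0, 0, 0.03], 0.9], [[0, 0, 0], [0, 0, 0.07], 0.9], [[0, 0, 0], [0, 0, 0.13], 0.9], [[0, 0, 0], [0, 0, 0.2], 0.9], [[0, 0, 0], [0, 0, 0.3], 0.9], [[0, 0, 0], [0, 0, 0.4], 0.9], [[0, 0, 0], [0, 0, 0.45], 0.9], [[0, 0, 0], [0, 0, 0.45], 0.9]]}}

```text
time: 7.37
position: [0.5445, 0.1468, 0.2536]
tcp_rot: [0.005, -0.048, 0.999, 0.001]
ft_force: [0.7, -0.6, -0.9]
finger_gap: 0.299
grip_force: 49.4
```

Run:
```python
from h import *
o=observe(); print(o['position'],o['tcp_rot'],o['finger_gap'],o['ft_force'])
c=snap('wrist','w4.png'); s=snap('scene','scene4.png'); d=snap('side','side4.png')
cv2.imwrite('pics/m4.png',np.vstack([np.hstack([cv2.resize(c['color'],(400,250)), cv2.resize(s['color'][110:230,330:490],(400,250))]),np.hstack([cv2.resize(s['color'][220:310,275:395],(400,300),interpolation=cv2.INTER_CUBIC),cv2.resize(d['color'][110:200,235:355],(400,300),interpolation=cv2.INTER_CUBIC)])])[:,:,::-1])
```

```text
[0.54445667 0.14684388 0.25358621] [ 4.61519771e-03 -4.83281936e-02  9.98820649e-01  6.29674577e-04] 0.2991515635260021 [ 0.73099889 -0.57596247 -0.85552365]
```

View pics/m4.png

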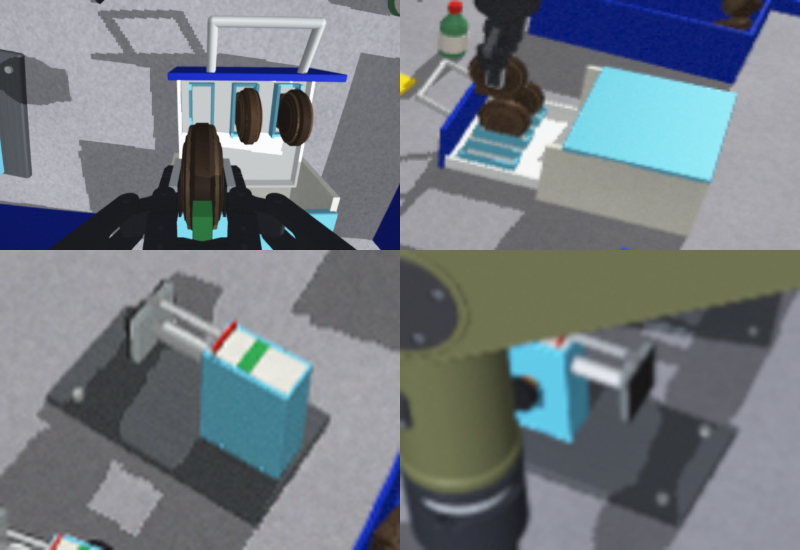

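The oyster is held upright and the other two stay in their slots. The stand's rest: scene crop top edge (130,62)–(165,30), side crop black face corners (622,372),(655,338),(655,385),(625,415).

Run:
```python
from h import *
s=load('scene4'); d=load('side4')
S=lambda x,y:(275+x/3.3333,220+(y-250)/3.3333); D=lambda x,y:(235+(x-400)/3.3333,110+(y-250)/3.3333)
def tri(p,q):
    R=[ray(s,*p),ray(d,*q)]
    A=np.vstack([np.eye(3)-np.outer(d,d) for o,d in R]); B=np.hstack([(np.eye(3)-np.outer(d,d))@o for o,d in R]); return np.linalg.lstsq(A,B,rcond=None)[0]
print('rest top scene',onz(s,*S(130,312),.125),onz(s,*S(163,281),.125))
print('rest top side',onz(d,*D(622,372),.125),onz(d,*D(655,338),.125),'bot',onz(d,*D(655,387),.075),onz(d,*D(625,416),.075))
print('post scene top',[onz(s,*S(*p),.125)[:2].round(3) for p in [(203,355),(236,320),(313,367),(283,402)]])
print('bolts',onz(s,*S(77,395),.012),onz(d,*D(705,432),.014),onz(d,*D(662,498),.014))
u=np.array([np.cos(-.093),np.sin(-.093)]);v=np.array([-u[1],u[0]])
for P in [(.481,-.2395),(.4935,-.122),(.6985,-.141),(.689,-.257),(.59,-.19)]: print(np.array(P)@u,np.array(P)@v)
for f in [onz(s,*S(130,312),.125),onz(s,*S(163,281),.125),onz(d,*D(622,372),.125),onz(d,*D(655,338),.125),onz(d,*D(655,387),.075),onz(d,*D(625,416),.075)]: print('rest',f[:2]@u,f[:2]@v)
```

```text
rest top scene [ 0.54638158 -0.20158668  0.125     ] [ 0.55430256 -0.16225172  0.125     ]
rest top side [ 0.55967805 -0.16839533  0.125     ] [ 0.54669342 -0.21548458  0.125     ] bot [ 0.54363492 -0.20554189  0.075     ] [ 0.55684234 -0.16456204  0.075     ]
post scene top [array([ 0.615, -0.211]), array([ 0.622, -0.17 ]), array([ 0.693, -0.183]), array([ 0.686, -0.221])]
bolts [ 0.50458162 -0.2240787   0.012     ] [ 0.501379  -0.2215603  0.014    ] [ 0.5128437  -0.13521534  0.014     ]
0.5011628209204161 -0.19379648326812035
0.5026970488009316 -0.07564342090911653
0.7085756190486192 -0.07552378492810073
0.7098891280183653 -0.19190473136774092
0.6050949231388983 -0.13438799794449882
rest 0.5627410054717443 -0.14997527367660882
rest 0.566974878698447 -0.11007471065486893
rest 0.5728976677798063 -0.11569256512783675
rest 0.5643421434343024 -0.16378415886145706
rest 0.5603735196677306 -0.1541684657252482
rest 0.5697182282840874 -0.11213918204616355
```

Plate centreline, post and rest agree in lateral position (v ≈ -0.1345), but yaw is uncertain (-0.09 to -0.13). I'll half-turn the tool so the wrist camera looks at the stand from the post side, and view it from close by.

>>> {"fn": "carry_out", "kwargs": {"plan": [[[0, 0, -0.15], [0, -0.1, 0.1], 0.9], [[0, 0, -0.31], [0, -0.2, 0.22], 0.9], [[0, 0, -0.47], [0, -0.3, 0.22], 0.9], [[0, 0, -0.63], [0, -0.4, 0.22], 0.9], [[0, 0, -0.78], [0, -0.5, 0.22], 0.9], [[0, 0, -0.93], [0, -0.6, 0.22], 0.9], [[0, 0, -1], [0, -0.65, 0.22], 0.9]]}}

```text
time: 8.1
position: [0.5411, -0.0516, 0.3123]
tcp_rot: [-0.002, 0.341, 0.94, -0.001]
ft_force: [0.5, 0.2, -0.2]
finger_gap: 0.302
grip_force: 49.6
```

>>> {"fn": "carry_out", "kwargs": {"plan": [[[0, 0, -0.15], [0, -0.1, 0], 0.9], [[0, 0, -0.31], [-0.03, -0.2, 0], 0.9], [[0, 0, -0.47], [-0.06, -0.3, 0], 0.9], [[0, 0, -0.63], [-0.098, -0.4, 0], 0.9], [[0, 0, -0.78], [-0.098, -0.45, 0], 0.9], [[0, 0, -0.93], [-0.098, -0.45, 0], 0.9], [[0, 0, -1], [-0.098, -0.45, 0], 0.9]]}}

```text
time: 8.68
position: [0.5116, -0.1847, 0.312]
tcp_rot: [-0.002, 0.675, 0.738, -0.001]
ft_force: [-0.1, -0.5, -1.3]
finger_gap: 0.294
grip_force: 49.6
```

>>> {"fn": "carry_out", "kwargs": {"plan": [[[0, 0, -0.15], [0, 0, 0], 0.9], [[0, 0, -0.31], [0, 0, 0], 0.9], [[0, 0, -0.47], [0, 0, 0], 0.9], [[0, 0, -0.63], [0, 0, 0], 0.9], [[0, 0, -0.78], [0, 0, 0], 0.9], [[0, 0, -0.93], [0, 0, 0], 0.9], [[0, 0, -1], [0, 0, 0], 0.9]]}}

```text
time: 9.27
position: [0.5119, -0.1832, 0.312]
tcp_rot: [-0.002, 0.905, 0.424, -0.002]
ft_force: [0.5, -0.2, -1.4]
finger_gap: 0.296
grip_force: 49.6
```

>>> {"fn": "carry_out", "kwargs": {"plan": [[[0, 0, -0.15], [0, 0, 0], 0.9], [[0, 0, -0.31], [0, 0, 0], 0.9], [[0, 0, -0.47], [0, 0, 0], 0.9], [[0, 0, -0.63], [0, 0, 0], 0.9], [[0, 0, -0.78], [0, 0, 0], 0.9], [[0, 0, -0.93], [0, 0, 0], 0.9], [[0, 0, -1], [0, 0, 0], 0.9], [[0, 0, -1], [0, 0, 0], 0.9]]}}

```text
time: 9.93
position: [0.512, -0.1832, 0.3122]
tcp_rot: [-0.001, 0.999, 0.048, -0.002]
ft_force: [-0.3, 0.3, -0.8]
finger_gap: 0.298
grip_force: 49.6
```

>>> {"fn": "carry_out", "kwargs": {"plan": [[[0, 0, -0.15], [0, 0, 0], 0.9], [[0, 0, -0.27], [0, 0, 0], 0.9], [[0, 0, -0.27], [0, 0, 0], 0.9], [[0, 0, -0.27], [0, 0, 0], 0.9], [[0, 0, -0.27], [0, 0, 0], 0.9]]}}

```text
time: 10.35
position: [0.5126, -0.1835, 0.3136]
tcp_rot: [-0.0, 0.998, -0.056, -0.001]
ft_force: [0.8, 0.1, -1.3]
finger_gap: 0.295
grip_force: 49.6
```

Run:
```python
from h import *
o=observe(); print(o['time'],o['position'],o['tcp_rot'],o['finger_gap'],o['ft_force'],o['qpos'].round(2))
c=snap('wrist','w5.png')
u=np.array([np.cos(-.093),np.sin(-.093)]);v=np.array([-u[1],u[0]])
print(proj(c,[*(.565*u-.1345*v),.125]),proj(c,[*(.5*u-.1345*v),.012]))
```

```text
10.35 [ 0.51261943 -0.18348265  0.31363334] [-2.81523812e-04  9.98424073e-01 -5.61136892e-02 -7.37814008e-04] 0.29473038104029964 [ 0.78195373  0.14311757 -1.27287821] [-0.42  0.26  1.55 -0.    1.33  1.26]
[321.67527848 147.31491401] [323.37160765 186.45919682]
```

View pics/w5.png

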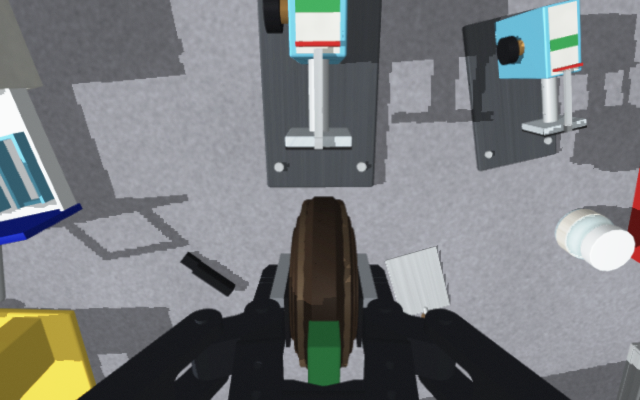

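The wrist view looks straight at the stand: rest bar cols 286–352 at row ~149 (predicted 322,147), bolts at (279,168) and (361,167), plate front edge rows 187/186, so yaw is right within about a degree. Red pointer at row 44, green band above it.

Run:
```python
from h import *
c=load('w5'); o=observe()
an=lambda a,b:np.arctan2((b-a)[1],(b-a)[0])+np.pi/2
b1,b2=onz(c,279,168,.014),onz(c,361,167,.014); p1,p2=onz(c,268,187,.012),onz(c,373.5,186,.012); r1,r2=onz(c,286,149,.125),onz(c,352,149,.125)
for a,b in [(b1,b2),(p1,p2),(r1,r2)]: print(a.round(4),b.round(4),((a+b)/2).round(4),np.linalg.norm(a-b),an(a,b))
q=o['tcp_rot']; print('tool yaw',2*np.arctan2(q[2],q[1]))
e1,e2=onz(c,267,120,.012),onz(c,261,60,.012) ;f1,f2=onz(c,377,120,.012),onz(c,381,20,.012); print('edges',e1,e2,f1,f2)
```

```text
[ 0.5123 -0.1347  0.014 ] [ 0.5034 -0.2236  0.014 ] [ 0.5078 -0.1792  0.014 ] 0.08939447982582435 -0.09956788592372323
[ 0.4916 -0.1188  0.012 ] [ 0.4796 -0.236   0.012 ] [ 0.4856 -0.1774  0.012 ] 0.11781533656871729 -0.10207891850989581
[ 0.5518 -0.1597  0.125 ] [ 0.5463 -0.2088  0.125 ] [ 0.549  -0.1843  0.125 ] 0.04937459188103284 -0.11219748518448247
tool yaw -0.11295913838481669
edges [ 0.56443147 -0.12969556  0.012     ] [ 0.62343939 -0.13323861  0.012     ] [ 0.55150426 -0.24442832  0.012     ] [ 0.64636876 -0.25454374  0.012     ]
```

>>> {"fn": "carry_out", "kwargs": {"plan": [[[0, 0, 0.013], [-0.08, 0.013, 0], 0.9], [[0, 0, 0.013], [-0.16, 0.026, 0], 0.9], [[0, 0, 0.013], [-0.16, 0.026, -0.08], 0.9], [[0, 0, 0.013], [-0.16, 0.026, -0.17], 0.9], [[0, 0, 0.013], [-0.16, 0.026, -0.26], 0.9], [[0, 0, 0.013], [-0.16, 0.026, -0.35], 0.9], [[0, 0, 0.013], [-0.16, 0.026, -0.44], 0.9], [[0, 0, 0.013], [-0.16, 0.026, -0.512], 0.9], [[0, 0, 0.013], [-0.16, 0.026, -0.512], 0.9], [[0, 0, 0.013], [-0.16, 0.026, -0.512], 0.9]]}}

```text
time: 11.23
position: [0.4643, -0.1755, 0.16]
tcp_rot: [-0.001, 0.999, -0.052, -0.001]
ft_force: [-0.3, -0.2, 0.3]
finger_gap: 0.293
grip_force: 49.6
```

Run:
```python
from h import *
o=observe(); print(o['time'],o['position'],o['tcp_rot'],2*np.arctan2(o['tcp_rot'][2],o['tcp_rot'][1]),o['finger_gap'],o['ft_force'])
c=snap('wrist','w6.png'); s=snap('scene','scene6.png'); d=snap('side','side6.png')
cv2.imwrite('pics/m6.png',np.vstack([np.hstack([cv2.resize(s['color'][205:310,265:405],(400,300),interpolation=cv2.INTER_CUBIC),cv2.resize(d['color'][100:205,230:370],(400,300),interpolation=cv2.INTER_CUBIC)]),cv2.resize(c['color'],(480,300))[:,:].copy() if 0 else np.hstack([cv2.resize(c['color'],(480,300)),np.zeros((300,320,3),np.uint8)])])[:,:,::-1])
p=o['position']; g=p+[0,0,-.0595]; print('lat err',(g-[.549,-.1843,.1])@np.array([.1027,.9947,0]),'along',(g-[.549,-.1843,.1])@np.array([.9947,-.1027,0]))
```

```text
11.2333 [ 0.46425851 -0.17552847  0.16001792] [-6.08411588e-04  9.98642509e-01 -5.20641462e-02 -1.44704450e-03] -0.10417552125608265 0.2927157009251417 [-0.30115327 -0.2464307   0.31100578]
lat err 2.2091985993126947e-05 along -0.08519319524223475
```

View pics/m6.png

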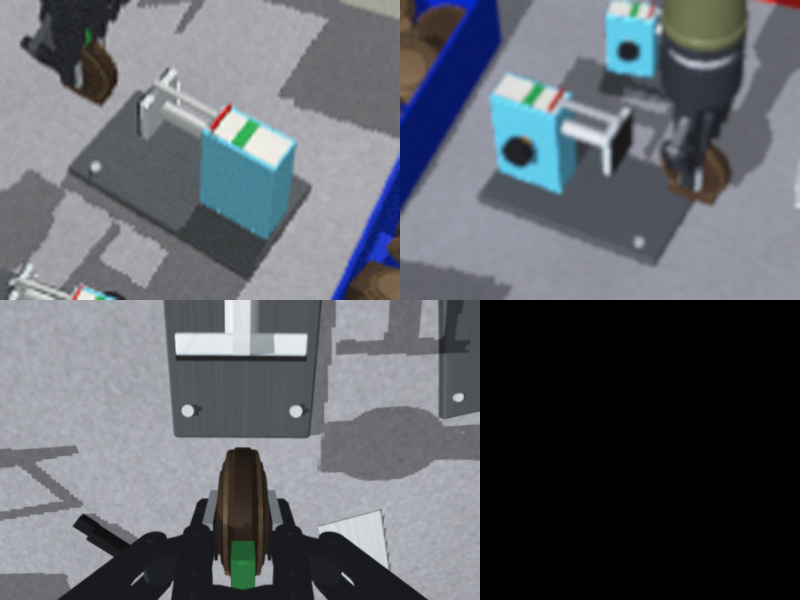

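Oyster (col 242) is lined up with the rest (cols 175–307, centre 241) and upright, with the rest free. Approach along the stand's x.

>>> {"fn": "carry_out", "kwargs": {"plan": [[[0, 0, 0], [0.035, -0.004, 0], 0.9], [[0, 0, 0], [0.07, -0.007, 0], 0.9], [[0, 0, 0], [0.1, -0.01, 0], 0.9], [[0, 0, 0], [0.125, -0.013, 0], 0.9], [[0, 0, 0], [0.14, -0.0145, 0], 0.9], [[0, 0, 0], [0.155, -0.016, 0], 0.9], [[0, 0, 0], [0.17, -0.0175, 0], 0.9], [[0, 0, 0], [0.185, -0.019, 0], 0.9], [[0, 0, 0], [0.2, -0.0205, 0], 0.9], [[0, 0, 0], [0.2, -0.0205, 0], 0.9], [[0, 0, 0], [0.2, -0.0205, 0], 0.9], [[0, 0, 0], [0.2, -0.0205, 0], 0.9]]}}

```text
time: 12.38
position: [0.5232, -0.1817, 0.1604]
tcp_rot: [-0.0, 0.999, -0.053, -0.002]
ft_force: [-5.9, -0.4, 2.2]
finger_gap: 0.301
grip_force: 50.0
```

>>> {"fn": "carry_out", "kwargs": {"plan": [[[0, 0, 0], [0.012, -0.001, 0], 0.9], [[0, 0, 0], [0.024, -0.0025, 0], 0.9], [[0, 0, 0], [0.036, -0.0035, 0], 0.9], [[0, 0, 0], [0.036, -0.0035, 0], 0.9], [[0, 0, 0], [0.036, -0.0035, 0], 0.9], [[0, 0, 0], [0.036, -0.0035, 0], 0.9]]}}

```text
time: 12.88
position: [0.5325, -0.1826, 0.1603]
tcp_rot: [-0.0, 0.999, -0.052, -0.003]
ft_force: [-9.3, -0.7, 3.9]
finger_gap: 0.296
grip_force: 50.3
```

Run:
```python
from h import *
F=[]
for i in range(4):
    c=read_camera('wrist'); o=observe(); F.append(o['ft_force'])
print(np.round(F,1).tolist(),o['time'],o['position'],o['tcp_rot'])
s=snap('scene','scene7.png'); d=snap('side','side7.png'); c=snap('wrist','w7.png')
cv2.imwrite('pics/m7.png',np.vstack([np.hstack([cv2.resize(s['color'][215:300,285:398],(400,300),interpolation=cv2.INTER_CUBIC),cv2.resize(d['color'][110:195,245:358],(400,300),interpolation=cv2.INTER_CUBIC)]),np.hstack([cv2.resize(c['color'],(480,300)),cv2.resize(s['color'][110:230,330:490],(320,300))])])[:,:,::-1])
```

```text
[[-9.4, 0.0, 3.4], [-8.7, -0.9, 4.7], [-9.1, -0.1, 5.3], [-9.1, 0.1, 4.3]] 13.0833 [ 0.53237126 -0.18258455  0.16031493] [-4.29637770e-04  9.98612937e-01 -5.25350928e-02 -3.47572233e-03]
```

View pics/m7.png

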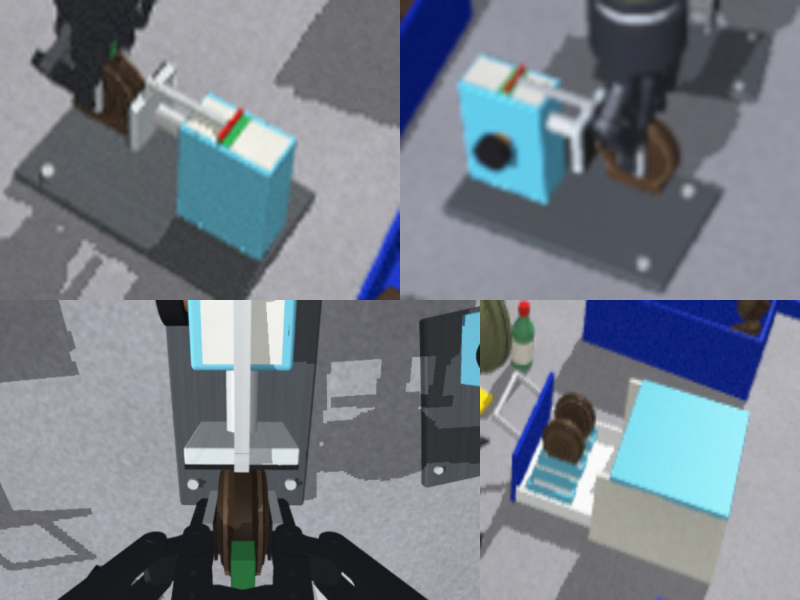

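The pointer is at the edge of the green band, the rim meets the middle of the rest, and the other two oysters remain in their slots. A few more mm centres it in the band.

>>> {"fn": "carry_out", "kwargs": {"plan": [[[0, 0, 0], [0.005, -0.0005, 0], 0.9], [[0, 0, 0], [0.01, -0.001, 0], 0.9], [[0, 0, 0], [0.01, -0.001, 0], 0.9], [[0, 0, 0], [0.01, -0.001, 0], 0.9], [[0, 0, 0], [0.01, -0.001, 0], 0.9], [[0, 0, 0], [0.01, -0.001, 0], 0.9], [[0, 0, 0], [0.01, -0.001, 0], 0.9], [[0, 0, 0], [0.01, -0.001, 0], 0.9]]}}

```text
time: 13.9
position: [0.5349, -0.1828, 0.1602]
tcp_rot: [-0.001, 0.999, -0.053, -0.004]
ft_force: [-10.0, -1.1, 4.2]
finger_gap: 0.295
grip_force: 50.4
```

Run:
```python
from h import *
F=[];P=[]
for i in range(8):
    s=read_camera('scene' if i%2 else 'side'); o=observe(); F.append(o['ft_force']); P.append(o['position'])
print(np.mean(F,0),np.std(P,0),P[-1],o['tcp_rot'],o['grip_force'],o['qvel'].round(3))
d=snap('side','side8.png'); s=snap('scene','scene8.png'); 
cv2.imwrite('pics/m8.png',np.hstack([cv2.resize(s['color'][215:300,285:398],(400,300),interpolation=cv2.INTER_CUBIC),cv2.resize(d['color'][110:195,245:358],(400,300),interpolation=cv2.INTER_CUBIC)])[:,:,::-1])
```

```text
[-10.22025515  -0.97293233   5.00077952] [1.03085906e-05 9.13387330e-06 1.12739601e-05] [ 0.53487772 -0.18278178  0.16022357] [-5.33542521e-04  9.98611426e-01 -5.25257086e-02 -3.99814790e-03] 50.38731140055461 [-0.001  0.001  0.002  0.001 -0.    -0.   ]
```

View pics/m8.png

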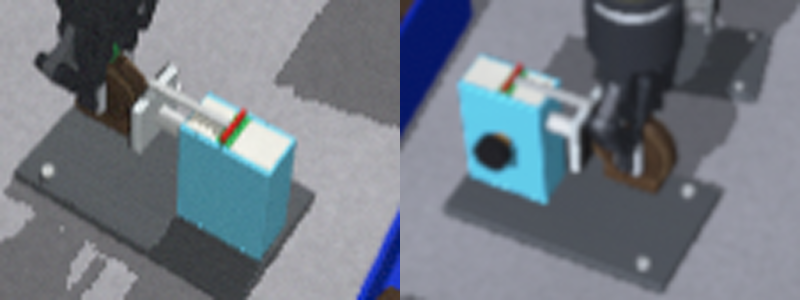

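The red pointer now lies within the green band (green on both sides, scene crop ≈(233,125)), with a steady 10.2 N. Handing in.

```bash
python3 -c "
from rig import finish_job
print(finish_job())"
```

```text
the job is handed in; nothing more can be done
None
```

The job is handed in: the drawer was pulled to its stop and left open, and the green-wedge oyster is held upright against the middle of the rest at a steady 10 N or so with the pointer in the green band; the other two oysters are still in their slots, and no loose thing on the bench was seen to move.

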